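Fit the D-shaped pusher into the cheese grater's feed chute

ROBOT

A 6-joint arm with a two-finger parallel gripper is mounted at the origin on the work surface. World frame = base frame: x ahead of the robot, y to its left, z up, the work surface at z = 0. Lengths are in m, angles in degrees, forces in N, time in s.
With the tool pointing down it reaches from about 0.4 to 0.825 m from the base axis. Payload 7 kg.
Tool frame: the origin (TCP) lies at the very end of the fingers, on their centre line; the grasp point (between the pads) lies 19 mm behind it (ctrl.grip_point_offset is the distance from the TCP to the grasp point, in m); x points along the fingers, z is the direction in which the jaws open and shut, and the axes are right-handed (so a half turn about x gives the same grasp; the last joint's range is limited). The gripper opens to 88 mm and grips with 3 to 60 N. Pads are 19 mm wide; open, the fingers measure 130 mm over their backs; the gripper's body (78 mm by 193 mm) begins 47 mm behind the grasp point.
Start: joints at [-59.525, 20.546, 0.682, 0, -70.136, -16.507], TCP at [0.163, -0.655, 0.227] pointing down, gripper open.
Joint ranges: [-176.03, 176.03], [-82.01, 121.73], [-58.28, 71.71], [-173.87, 95.51], [-174.79, -0.11], [-173.66, 173.66]. Speed limits (degrees/s): [136.94, 136.94, 172.46, 180, 180, 180].

INTERFACE

Orientations are given as [roll, pitch, yaw] about the fixed x, y, z axes, in that order (R = Rz(yaw) Ry(pitch) Rx(roll)).
In Python, from plant import get_obs, snapshot, calibration, close_job, ctrl gives the robot as it stands.
- The arm moves only by the tool move_arm, never from a script. Its argument "commands" is a list that holds one entry, the list of rows, each a list of 4 numbers: the shift along the tool's x, y, z in cm, then the turn about the tool's x in rad. In form: [[[dx, dy, dz, spin], ...]]. A call has 1 to 8 rows; each row shifts and turns the commanded pose from where the row before left it, along the tool's axes as they then stand; what a row does not reach is not made up. A row lasts 1/10 s, in which the tool goes at most 50 mm and 8.59 degrees, less where a joint would pass 70% of its speed; a pose out of reach is approached as far as the arm can. A call with a gripper value outside its range is refused whole. "jaw" is the finger opening in cm, from 0 to 8.76, set as the call begins (left out, the last holds). The fingers move at their own pace and stop on an object; the grip force is fixed at half the most. Time passes only in rows, so rows that do not move let the fingers close. It gives the time, the measured TCP pose, the force and the opening at its end, in the units of the state.
- get_obs(): the state, without advancing time (a new reading comes with each control period).
- snapshot(name): name is "side" or "top"; returns (picture, depth): 420x560x3 uint8, red, green, blue; 420x560 float32, m along the optical axis (not along the pixel's ray), 0 where there is no reading.
- calibration(name): a dict with "mtx" (3x3 intrinsics, pixels), "T" (4x4, takes a point from camera to world coordinates). Camera axes: x right, y up, looking along -z (the intrinsics and any distortion apply to the point x, -y, -z); pixel columns grow to the right and rows downward; lengths in m; the calibration is good to about 2 mm. A picture is of the moment at which its call begins. calibration takes no time and is no camera call.
- close_job(): hands the job in, once; it reports no verdict.
The state is a dict: "clock": time; "joint_pos": joint angles; "qvel": joint speeds; "tau": joint torques, N m; "tool_pos": TCP position; "orientation": TCP orientation; "force": force on the tool from outside, world axes, zero at the start; "moment": the same for the moment, N m; "opening": finger opening in m.
Only numpy, scipy, OpenCV 4.12 (cv2) and the standard library are available. Lean on these libraries where they do the work, as an engineer would, in place of code of your own. Each camera call takes 0.05 s, during which the arm holds its last target. There are 200 camera calls.

TASK

Two blue-and-white pushers stand by the electric cheese grater on the judging table. Take the D-shaped one, the one with a flat side, turn it so that its flat matches the flat of the grater's feed chute, and put it into the chute until its blue flange sits fully home on the chute's rim; let go of it. Leave the round pusher and the red cup standing where they are.

Things in the scene. Friction and masses are not known exactly. Their poses are not given: they have to be found in the camera images.
- dpusher_grip (a point): Loose upright D pusher, 102 mm tall. White stem 50 mm long: radius 34, flat 10 mm from axis, lowest 10 mm tapers in by 4. Blue flange 8 thick: radius 48, flat 24 mm from axis. On top a white fin 16 thick (x), 46 long (y), 44 tall. Point: fin's middle, on the axis, 80 mm over the foot, 22 over the flange. z up; both flats face -x; pinch the fin across x.
- chute_mouth (a point): Top of the fixed white grater's metal chute with blue rim: point on its axis at rim level, 150 mm up. D opening: radius 40, flat 16 mm from axis on its -x side, 62 deep, walls 6 mm; z up. The pusher fits only with its x along this x (6 mm play all round); seated, its flange rests on the rim, fin's middle 30 mm above this point. Motor housing on the +x side; nothing is higher than the rim.
- roundpusher_grip (a point): Bystander: the other pusher, loose and upright; same colours, height, fin and point as the D-shaped one, but its stem (radius 34 mm) and flange (radius 48 mm) are fully round, so it does not fit this chute.
- cup_middle (a point): Bystander: a red plastic cup, loose and upright, empty, 110 mm tall, 90 mm across the rim. Point on its axis half-way up, z up.

How it is judged (in metres and radians):
On the way:
1. the D-shaped pusher is lifted off the table (fin's middle more than 120 mm above the table) (height (world z) of dpusher_grip above 0.12 m), for 0.1 s.
At the end, for the whole second after the job is handed in: The D-shaped pusher sits in the chute: its axis within 15 mm of the chute's, its fin's middle 20 to 36 mm above the rim (flange down on the rim), upright within 7 degrees, its flat parallel to the chute's within 23 degrees, and released (horizontal distance between dpusher_grip and chute_mouth below 0.015 m and z of dpusher_grip in the frame of chute_mouth between 0.02 and 0.036 m and angle between dpusher_grip's own z axis and vertical below 0.12 rad and angle between the x axis of dpusher_grip and the x axis of chute_mouth, either way round below 0.4 rad); the robot touches nothing.
It fails at once if the round pusher is shifted or knocked by more than 30 mm (distance of roundpusher_grip from where it was at the start of the episode above 0.03 m).
It fails at once if the red cup is shifted by more than 30 mm or tipped (distance of cup_middle from where it was at the start of the episode above 0.03 m or angle between cup_middle's own z axis and vertical above 0.5 rad).
It also fails if it takes over 38 s, if anything falls off the work surface, if the arm or the gripper's body presses on something with over 40 N, if the wrist force passes 120 N, or if a joint passes its speed limit or range.

## Working session

There is one attempt and no reset: what is moved stays moved. The work goes in short steps, Python scripts to look and compute and a tool call to move; the robot and the scene stay as the last step left them, time stands still between calls to the robot, and variables do not carry over. Pictures are saved under pics/ and viewed, about 8 in all and at most 12, crops included, and the job is handed in when it is done.

Besides the shell and the picture viewer there is one more tool, called as name(argument=value, ...), one argument or row to a line, values as JSON. move_arm: Moves the arm, as the interface text tells. Its arguments: {"type":"object","properties":{"commands":{"type":"array"},"jaw":{"type":"number"}},"required":["commands"]}

```bash
mkdir -p pics; cat > h.py <<'E'
import numpy as np, cv2
from plant import get_obs, snapshot, calibration, close_job, ctrl
def shot(name,tag):
    p,d=snapshot(name); np.savez(f'pics/{tag}.npz',p=p,d=d); cv2.imwrite(f'pics/{tag}.png',p[:,:,::-1]); return p,d
def cloud(name,d):
    c=calibration(name); K=c['mtx'];T=c['T']
    v,u=np.mgrid[:d.shape[0],:d.shape[1]]
    X=np.stack([(u-K[0,2])/K[0,0]*d,-(v-K[1,2])/K[1,1]*d,-d],-1)
    return X@T[:3,:3].T+T[:3,3]
E
python3 - <<'E'
from h import *
for n in('top','side'):
    shot(n,n+'0'); c=calibration(n); print(n,c)
a=get_obs(); print(a)
p=np.hstack([cv2.imread('pics/top0.png')]); 
E
```

```text
top {'mtx': array([[520.93933876,   0.        , 274.21256045],
       [  0.        , 520.93933876, 222.47212585],
       [  0.        ,   0.        ,   1.        ]]), 'T': array([[ 0.01376406,  0.98878012, -0.14874282,  0.45091571],
       [-0.99990319,  0.01330723, -0.00406611, -0.0282112 ],
       [-0.00204113,  0.14878438,  0.98886755,  1.20266955],
       [ 0.        ,  0.        ,  0.        ,  1.        ]])}
side {'mtx': array([[384.14079616,   0.        , 282.23123366],
       [  0.        , 384.14079616, 205.13967959],
       [  0.        ,   0.        ,   1.        ]]), 'T': array([[ 0.87981451,  0.37528296, -0.29170039,  0.39272449],
       [-0.47511937,  0.67665817, -0.56249027, -0.46530778],
       [-0.01371156,  0.63347961,  0.77363789,  0.72472752],
       [ 0.        ,  0.        ,  0.        ,  1.        ]])}
{'clock': 0.1, 'joint_pos': array([-5.95265032e+01,  2.05872779e+01,  6.39428983e-01, -1.60303761e-02,
       -7.01371345e+01, -1.65089825e+01]), 'qvel': array([-0.03173701, -0.11023247,  0.02527305,  0.11880111,  0.05289685,
       -0.06373981]), 'tau': array([-1.53682882e-03, -5.84163272e+01,  2.93750292e+01,  7.01561943e+00,
        1.01569746e-02, -5.12647239e-05]), 'tool_pos': array([ 0.16277264, -0.65462896,  0.22572544]), 'orientation': array([  6.45430893,  89.91369035, 110.41336541]), 'force': array([-0.01435714,  0.01660175, -0.35297203]), 'moment': array([-0.03005378,  0.01928753, -0.00150031]), 'opening': 0.08759100857513975}
```

View pics/top0.png

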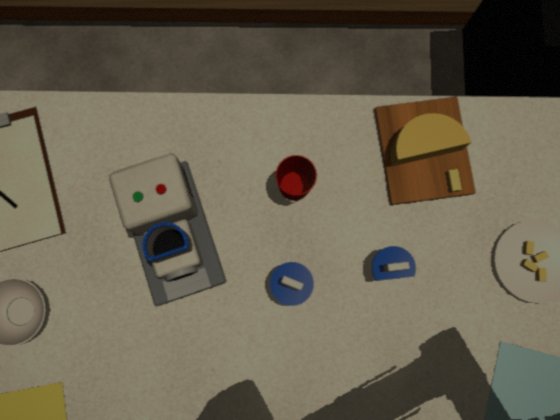

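View pics/side0.png

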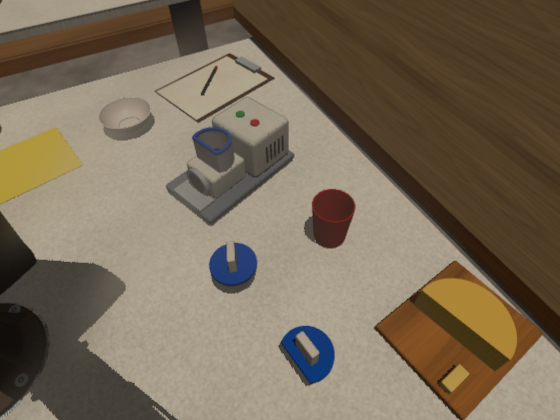

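```bash
python3 - <<'E'
from h import *
out=[]
for n in('top','side'):
    z=np.load(f'pics/{n}0.npz'); p=z['p'];d=z['d'];X=cloud(n,d)
    hsv=cv2.cvtColor(p,cv2.COLOR_RGB2HSV)
    m=((hsv[...,0]>105)&(hsv[...,0]<130)&(hsv[...,1]>140)&(hsv[...,2]>40)).astype(np.uint8)
    k,l,s,c=cv2.connectedComponentsWithStats(m)
    for i in range(1,k):
        if s[i,4]<60: continue
        P=X[(l==i)&(d>0)]; zm=np.median(P[:,2])
        Q=P[abs(P[:,2]-zm)<.012]
        print(n,c[i].round(),s[i,4],'zmed',zm.round(4),'min',Q.min(0).round(4),'max',Q.max(0).round(4))
        np.save(f'pics/{n}_{i}.npy',Q)
        r=cv2.minAreaRect((Q[:,:2]*1000).astype(np.float32)); print('   rect',r)
        (x,y),rad=cv2.minEnclosingCircle((Q[:,:2]*1000).astype(np.float32)); print('   circ',x,y,rad)
        # fin : points above flange within 30mm
        F=X[(d>0)&(np.hypot(X[...,0]-np.median(Q[:,0]),X[...,1]-np.median(Q[:,1]))<.06)]
        F=F[(F[:,2]>.097)&(F[:,2]<.108)] if zm<.1 else F[:0]
        if len(F)>15: print('   fin',len(F),F.mean(0).round(4),cv2.minAreaRect((F[:,:2]*1000).astype(np.float32)))
p=cv2.imread('pics/top0.png')
a=cv2.resize(p[200:300,110:240],None,fx=5,fy=5,interpolation=2)[:500,:]
b=cv2.resize(p[230:300,350:440],None,fx=5,fy=5,interpolation=2)
b=cv2.copyMakeBorder(b,0,a.shape[0]-b.shape[0],0,0,0)
o=np.hstack([a,b]); o=np.clip(o.astype(float)*1.5,0,255).astype(np.uint8); o=cv2.resize(o,(800,int(o.shape[0]*800/o.shape[1]))); cv2.imwrite('pics/crop0.png',o)
E
```

```text
top [164. 242.] 444 zmed 0.1503 min [0.5275 0.1521 0.1443] max [0.6075 0.2424 0.1569]
   rect ((572.9267578125, 201.5315399169922), (69.76997375488281, 91.26736450195312), 20.022966384887695)
   circ 562.1275634765625 198.07635498046875 46.216651916503906
top [386. 261.] 608 zmed 0.0584 min [ 0.5011 -0.3104  0.0524] max [ 0.5725 -0.239   0.0637]
   rect ((536.5860595703125, -270.5166931152344), (58.27400207519531, 82.8191146850586), 68.8961410522461)
   circ 532.2888793945312 -278.91583251953125 44.3154182434082
   fin 159 [ 0.527  -0.2863  0.1022] ((527.1749267578125, -286.4594421386719), (15.943628311157227, 46.341217041015625), 6.600115776062012)
top [281. 280.] 506 zmed 0.0585 min [ 0.4508 -0.0748  0.0512] max [ 0.5336 -0.0182  0.0645]
   rect ((497.36920166015625, -41.174903869628906), (47.216617584228516, 86.341796875), 69.86930847167969)
   circ 492.139404296875 -55.44235610961914 43.23455810546875
   fin 163 [ 0.4894 -0.0635  0.1024] ((489.4681701660156, -63.409141540527344), (45.591941833496094, 16.053956985473633), 69.02374267578125)
side [233. 265.] 1228 zmed 0.058 min [ 0.4396 -0.1115  0.0531] max [ 0.532  -0.0166  0.0619]
   rect ((486.27178955078125, -64.09591674804688), (93.1873779296875, 90.65345764160156), 69.41883087158203)
   circ 487.288818359375 -64.37421417236328 48.35543441772461
   fin 170 [ 0.4864 -0.0658  0.1014] ((486.62884521484375, -64.71652221679688), (45.544979095458984, 15.703022956848145), 69.60613250732422)
side [311. 353.] 1496 zmed 0.058 min [ 0.4963 -0.3343  0.0518] max [ 0.5718 -0.239   0.0625]
   rect ((536.2684326171875, -285.0766906738281), (70.92304992675781, 94.95037841796875), 7.4587225914001465)
   circ 525.160400390625 -286.76763916015625 47.82106018066406
   fin 283 [ 0.5247 -0.2881  0.1015] ((525.1629638671875, -287.3209228515625), (16.040525436401367, 45.49586868286133), 8.435275077819824)
```

View pics/crop0.png

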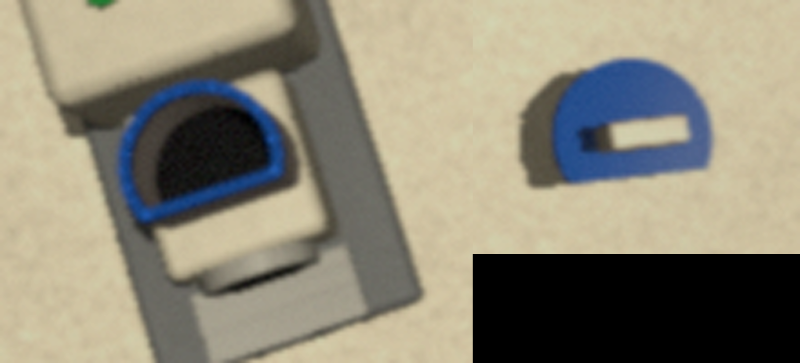

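```bash
cat > fit.py <<'E'
from h import *
from scipy.optimize import minimize
def D(q,R,f): return np.maximum(np.hypot(q[:,0],q[:,1])-R,-q[:,0]-f)   # signed dist approx
def plane(n,u,v,z):
    c=calibration(n);K=c['mtx'];T=c['T']
    r=np.stack([(u-K[0,2])/K[0,0],-(v-K[1,2])/K[1,1],-np.ones(len(u))],-1)@T[:3,:3].T
    return (T[:3,3]+r*((z-T[2,3])/r[:,2])[:,None])[:,:2]
def rimfit(n,p,x0=(.56,.198,np.radians(18)),z=.15,mid=(43,19)):
    c=calibration(n);K=c['mtx'];T=c['T']
    q=T[:3,:3].T@(np.array([x0[0],x0[1],z])-T[:3,3]); u0=K[0,2]+K[0,0]*q[0]/-q[2]; v0=K[1,2]-K[1,1]*q[1]/-q[2]
    v,u=np.mgrid[:420,:560]; hsv=cv2.cvtColor(p,cv2.COLOR_RGB2HSV)
    m=(hsv[...,0]>100)&(hsv[...,0]<130)&(hsv[...,1]>120)&(np.hypot(u-u0,v-v0)<55)
    X=plane(n,u[m].astype(float),v[m].astype(float),z)
    def cost(a):
        e=X*1000-a[:2]; c,s=np.cos(a[2]),np.sin(a[2])
        q=np.stack([c*e[:,0]+s*e[:,1],-s*e[:,0]+c*e[:,1]],-1)
        return np.minimum(abs(D(q,*mid)),8).mean()
    r=minimize(cost,[x0[0]*1000,x0[1]*1000,x0[2]],method='Nelder-Mead',options=dict(maxiter=2000,initial_simplex=[[x0[0]*1000+a,x0[1]*1000+b,x0[2]+g] for a,b,g in((0,0,0),(8,0,0),(0,8,0),(0,0,.15))]))
    return m.sum(),r.x[:2].round(1),np.degrees(r.x[2]).round(1),round(r.fun,2)
if __name__=='__main__':
    for n in('top','side'): print(n,rimfit(n,np.load(f'pics/{n}0.npz')['p']))
E
python3 fit.py
```

```text
top (np.int64(500), array([561.3, 198.3]), np.float64(20.5), np.float64(2.25))
side (np.int64(136), array([558.6, 198.3]), np.float64(20.0), np.float64(1.13))
```

```bash
cat > plan.py <<'E'
from h import *
from scipy.spatial.transform import Rotation as Ro
import sys
def pose():
    o=get_obs(); return o['tool_pos'],Ro.from_euler('xyz',o['orientation'],degrees=True),o
def rows(tx,ty,tz,yaw,n):
    p,R,o=pose(); z=R.apply([0,0,1]); y0=np.arctan2(z[1],z[0]); dy=(np.radians(yaw)-y0+np.pi)%(2*np.pi)-np.pi
    d=(np.array([tx,ty,tz])-p)/n
    print('yaw now',np.degrees(y0).round(2),'xaxis',R.apply([1,0,0]).round(4))
    for k in range(n):
        a=y0+dy*k/n; c,s=np.cos(a),np.sin(a)
        print([round(float(v),2) for v in(-100*d[2],100*(-s*d[0]+c*d[1]),100*(c*d[0]+s*d[1]))]+[round(float(-dy/n),4)])
if __name__=='__main__':
    a=[float(v) for v in sys.argv[1:]]; rows(*a[:4],int(a[4]))
E
python3 plan.py .526 -.287 .19 187.5 16
python3 - <<'E'
from fit import *
for pts in (((200.7,200),(225.5,281)),):
    for z in(.0,.02):
        q=plane('top',np.array([a[0] for a in pts]),np.array([a[1] for a in pts]),z); e=q[0]-q[1]; print(q,np.degrees(np.arctan2(e[1],e[0])))
E
```

```text
yaw now 103.96 xaxis [-5.0e-04  1.4e-03 -1.0e+00]
[0.22, -2.76, 1.68, -0.0911]
[0.22, -2.9, 1.42, -0.0911]
[0.22, -3.02, 1.15, -0.0911]
[0.22, -3.11, 0.88, -0.0911]
[0.22, -3.18, 0.59, -0.0911]
[0.22, -3.22, 0.3, -0.0911]
[0.22, -3.23, 0.0, -0.0911]
[0.22, -3.22, -0.29, -0.0911]
[0.22, -3.18, -0.58, -0.0911]
[0.22, -3.11, -0.87, -0.0911]
[0.22, -3.02, -1.15, -0.0911]
[0.22, -2.9, -1.42, -0.0911]
[0.22, -2.76, -1.68, -0.0911]
[0.22, -2.6, -1.92, -0.0911]
[0.22, -2.41, -2.15, -0.0911]
[0.22, -2.21, -2.36, -0.0911]
[[0.68290489 0.15025167]
 [0.494417   0.0867108 ]] 18.629398605207676
[[0.67904699 0.14728389]
 [0.49369358 0.08479969]] 18.62939860520768
```

move_arm(
  commands=[
    [[0.2, -2.8, 1.7, -0.091], [0.2, -2.9, 1.4, -0.091], [0.2, -3.0, 1.15, -0.091], [0.2, -3.1, 0.9, -0.091], [0.2, -3.2, 0.6, -0.091], [0.2, -3.2, 0.3, -0.091], [0.2, -3.2, 0, -0.091], [0.2, -3.2, -0.3, -0.091]],
  ],
  jaw=8.7,
)

```text
clock: 0.9
tool_pos: [0.3451, -0.4702, 0.2102]
orientation: [-18.8, 90.0, 127.1]
force: [0.1, 0.5, 0.1]
opening: 0.0868
```

move_arm(
  commands=[
    [[0.2, -3.2, -0.6, -0.091], [0.2, -3.1, -0.9, -0.091], [0.2, -3.0, -1.15, -0.091], [0.2, -2.9, -1.4, -0.091], [0.2, -2.8, -1.7, -0.091], [0.2, -2.6, -1.9, -0.091], [0.2, -2.4, -2.15, -0.091], [0.2, -2.2, -2.4, -0.091]],
  ],
)

```text
clock: 1.7
tool_pos: [0.5276, -0.2868, 0.1942]
orientation: [-32.1, 90.0, 155.5]
force: [0.0, 0.2, -0.0]
opening: 0.0868
```

```bash
python3 plan.py .526 -.287 .066 187.5 6; python3 -c "
from h import *
o=get_obs();print(o['tool_pos'],o['joint_pos'],o['clock'],o['force'],o['qvel'])"
```

```text
yaw now -172.4 xaxis [-6.e-04  3.e-04 -1.e+00]
[2.14, 0.0, 0.03, 0.0003]
[2.14, 0.0, 0.03, 0.0003]
[2.14, 0.0, 0.03, 0.0003]
[2.14, 0.0, 0.03, 0.0003]
[2.14, 0.0, 0.03, 0.0003]
[2.14, 0.0, 0.03, 0.0003]
[ 0.52764535 -0.2867526   0.19417995] [-9.90247012e+00  1.49252243e+01 -1.17123137e+01 -1.00782636e-02
 -6.33970137e+01  1.75099513e+01] 1.7 [ 0.00312852  0.19792812 -0.01299783] [27.21870998  8.93302217  9.48846767  0.03550258 -0.44592984 24.65480407]
```

move_arm(
  commands=[
    [[0, 0, 0, 0], [0, 0, 0, 0]],
  ],
)

```text
clock: 1.9
tool_pos: [0.5272, -0.2872, 0.194]
orientation: [-24.3, 89.9, 163.1]
force: [0.8, -0.3, -1.0]
opening: 0.0871
```

```bash
python3 plan.py .526 -.287 .066 187.5 7; python3 -c "
from h import *
o=get_obs();print(o['tool_pos'],o['clock'],o['qvel'].round(2))"
```

```text
yaw now -172.56 xaxis [-1.1e-03  3.0e-04 -1.0e+00]
[1.83, -0.0, 0.02, -0.0001]
[1.83, -0.0, 0.02, -0.0001]
[1.83, -0.0, 0.02, -0.0001]
[1.83, -0.0, 0.02, -0.0001]
[1.83, -0.0, 0.02, -0.0001]
[1.83, -0.0, 0.02, -0.0001]
[1.83, -0.0, 0.02, -0.0001]
[ 0.52721483 -0.28717388  0.1939735 ] 1.9 [-1.51 -0.66 -0.3   0.02 -0.02 -0.26]
```

move_arm(
  commands=[
    [[2.0, 0, 0.1, 0], [2.4, 0, 0, 0], [2.4, 0, 0, 0], [2.2, 0, 0, 0], [1.8, 0, 0, 0], [1.2, 0, 0, 0], [0.8, 0, 0, 0], [0, 0, 0, 0]],
  ],
)

```text
clock: 2.7
tool_pos: [0.5254, -0.2883, 0.0658]
orientation: [-21.4, 89.9, 166.0]
force: [-0.1, 0.2, 0.7]
opening: 0.0865
```

move_arm(
  commands=[
    [[0, 0, 0, 0], [0, 0, 0, 0], [0, 0, 0, 0], [0, 0, 0, 0], [0, 0, 0, 0], [0, 0, 0, 0]],
  ],
  jaw=0.5,
)

```text
clock: 3.3
tool_pos: [0.5262, -0.288, 0.0667]
orientation: [164.0, 90.0, -8.6]
force: [0.9, 0.4, 0.8]
opening: 0.0447
```

Fingers are still closing; waiting further.

move_arm(
  commands=[
    [[0, 0, 0, 0], [0, 0, 0, 0], [0, 0, 0, 0], [0, 0, 0, 0], [0, 0, 0, 0], [0, 0, 0, 0], [0, 0, 0, 0]],
  ],
)

```text
clock: 4.0
tool_pos: [0.526, -0.288, 0.0664]
orientation: [-23.5, 90.0, 163.9]
force: [1.4, -1.1, -0.7]
opening: 0.0157
```

move_arm(
  commands=[
    [[-0.5, 0, 0, 0], [-1.5, 0, 0, 0], [-2.5, 0, 0, 0], [-3, 0, 0, 0], [-3, 0, 0, 0], [-3, 0, 0, 0], [-3, 0, 0, 0], [-3, 0, 0, 0]],
  ],
)

```text
clock: 4.8
tool_pos: [0.5258, -0.288, 0.2633]
orientation: [171.0, 90.0, -1.6]
force: [0.6, 0.5, -1.3]
opening: 0.0158
```

```bash
python3 - <<'E'
from h import *
p,d=shot('side','side1'); shot('top','top1')
o=get_obs();print(o['tool_pos'],o['clock'],o['force'],o['opening'])
E
python3 plan.py .560 .198 .266 199.5 16
```

```text
[ 0.52796808 -0.28900398  0.26701791] 4.9 [ 0.09544737  0.06263653 -1.01420648] 0.016145524876344942
yaw now -172.58 xaxis [ 0.0076 -0.003  -1.    ]
[0.01, -2.99, -0.59, -0.0132]
[0.01, -2.98, -0.63, -0.0132]
[0.01, -2.98, -0.67, -0.0132]
[0.01, -2.97, -0.71, -0.0132]
[0.01, -2.96, -0.75, -0.0132]
[0.01, -2.95, -0.79, -0.0132]
[0.01, -2.94, -0.83, -0.0132]
[0.01, -2.93, -0.86, -0.0132]
[0.01, -2.91, -0.9, -0.0132]
[0.01, -2.9, -0.94, -0.0132]
[0.01, -2.89, -0.98, -0.0132]
[0.01, -2.88, -1.02, -0.0132]
[0.01, -2.86, -1.06, -0.0132]
[0.01, -2.85, -1.09, -0.0132]
[0.01, -2.83, -1.13, -0.0132]
[0.01, -2.82, -1.17, -0.0132]
```

View pics/side1.png

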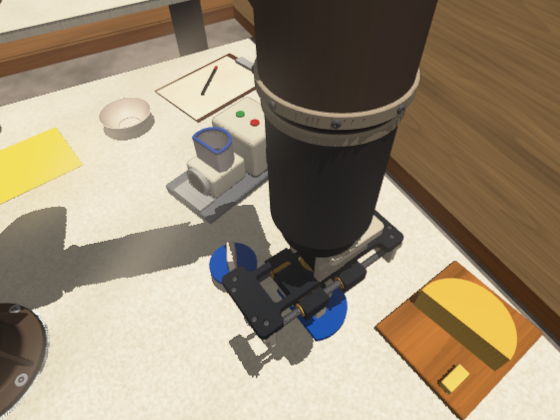

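move_arm(
  commands=[
    [[0, -1.5, -0.3, -0.013], [0, -2.5, -0.6, -0.013], [0, -3.0, -0.65, -0.013], [0, -3.2, -0.7, -0.013], [0, -3.2, -0.75, -0.013], [0, -3.2, -0.8, -0.013], [0, -3.2, -0.85, -0.013], [0, -3.2, -0.9, -0.013]],
  ],
)

```text
clock: 5.7
tool_pos: [0.5388, -0.0499, 0.2607]
orientation: [-15.1, 89.9, 178.3]
force: [1.5, 1.4, -1.8]
opening: 0.0158
```

move_arm(
  commands=[
    [[0, -3.2, -0.95, -0.013], [0, -3.2, -1.0, -0.013], [0, -3.2, -1.0, -0.013], [0, -3.2, -1.0, -0.013], [0, -3.0, -1.1, -0.013], [0, -2.5, -1.1, -0.013], [0, -1.5, -1.1, -0.013], [0, -1.0, -0.5, -0.013]],
  ],
)

```text
clock: 6.5
tool_pos: [0.5585, 0.1712, 0.2607]
orientation: [10.0, 89.9, -150.5]
force: [0.8, -0.5, -0.8]
opening: 0.0157
```

move_arm(
  commands=[
    [[0, 0, 0, 0], [0, 0, 0, 0]],
  ],
)

```text
clock: 6.7
tool_pos: [0.5584, 0.1693, 0.2612]
orientation: [13.0, 89.9, -147.6]
force: [0.3, 0.6, -0.9]
opening: 0.0161
```

```bash
python3 plan.py .560 .198 .266 199.5 4; python3 - <<'E'
from h import *
p,d=shot('side','side2'); q,e=shot('top','top2')
o=get_obs();print(o['tool_pos'],o['clock'],o['force'],o['opening'])
a=cv2.resize(p[60:260,120:320,::-1],(400,400),interpolation=2);b=cv2.resize(q[150:350,70:270,::-1],(400,400),interpolation=2)
cv2.imwrite('pics/c2.png',np.clip(np.hstack([a,b])*1.5,0,255).astype(np.uint8))
E
```

```text
yaw now -160.7 xaxis [-9.e-04 -5.e-04 -1.e+00]
[-0.12, -0.66, -0.27, -0.0009]
[-0.12, -0.66, -0.28, -0.0009]
[-0.12, -0.66, -0.28, -0.0009]
[-0.12, -0.66, -0.28, -0.0009]
[0.55856648 0.16881226 0.26151718] 6.8 [ 0.49042788  0.38177808 -1.86589972] 0.015982226949686547
```

View pics/c2.png

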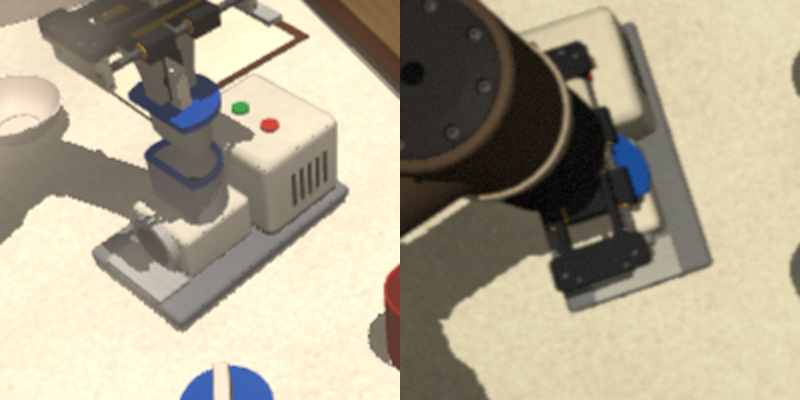

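move_arm(
  commands=[
    [[0, -0.8, -0.3, 0], [0, -0.8, -0.3, 0], [0, -0.6, -0.3, 0], [0, -0.4, -0.2, 0], [0, 0, 0, 0], [0, 0, 0, 0]],
  ],
)

```text
clock: 7.4
tool_pos: [0.5605, 0.1981, 0.2614]
orientation: [22.8, 90.0, -137.9]
force: [-0.6, 0.2, -1.3]
opening: 0.0159
```

```bash
python3 plan.py .560 .198 .266 199.5 1; python3 - <<'E'
from fit import *
p,d=shot('side','side3'); q,e=shot('top','top3')
o=get_obs();print(o['tool_pos'],o['clock'],o['force'],o['opening'])
X=cloud('side',d); hsv=cv2.cvtColor(p,cv2.COLOR_RGB2HSV)
b=(hsv[...,0]>100)&(hsv[...,0]<130)&(hsv[...,1]>120)&(d>0)&(abs(X[...,0]-.56)<.08)&(abs(X[...,1]-.198)<.08)
zt=o['tool_pos'][2]-.0084
for nm,lo,hi,mods in(('flange',zt-.004,zt+.006,None),('rim',.142,.156,None)):
    P=X[b&(X[...,2]>lo)&(X[...,2]<hi)]
    print(nm,len(P),P.mean(0).round(4),P.min(0).round(4),P.max(0).round(4))
    R,f=((48,24) if nm=='flange' else (46,22))
    # visible outline: convex-hull points, fit D outline
    H=cv2.convexHull((P[:,:2]*1000).astype(np.float32))[:,0]
    def cost(a):
        g=H-a[:2]; t=a[2]; c,s=np.cos(t),np.sin(t)
        k=np.stack([c*g[:,0]+s*g[:,1],-s*g[:,0]+c*g[:,1]],-1)
        return np.minimum(abs(D(k,R,f)),5).mean()
    best=min((minimize(cost,[x,y,t],method='Nelder-Mead') for x in(552,565) for y in(190,206) for t in(.2,.4)),key=lambda r:r.fun)
    print('  fit',best.x[:2].round(1),np.degrees(best.x[2]).round(1),round(best.fun,2))
a=cv2.resize(p[60:260,120:320,::-1],(600,600),interpolation=2)
cv2.imwrite('pics/c3.png',np.clip(a*1.4,0,255).astype(np.uint8))
E
```

```text
yaw now -160.67 xaxis [-2.e-04 -2.e-04 -1.e+00]
[-0.46, -0.01, 0.05, -0.003]
[0.56045971 0.19781027 0.26152164] 7.5 [-0.42075938  0.50681765 -2.07018205] 0.015654634737945036
flange 224 [0.5712 0.1692 0.2529] [0.5431 0.1504 0.2502] [0.6014 0.1924 0.2554]
  fit [554.3 197. ] 25.0 1.11
rim 75 [0.5749 0.1706 0.1501] [0.5395 0.1516 0.148 ] [0.603  0.2042 0.153 ]
  fit [556.4 197.8] 26.2 0.9
```

View pics/c3.png

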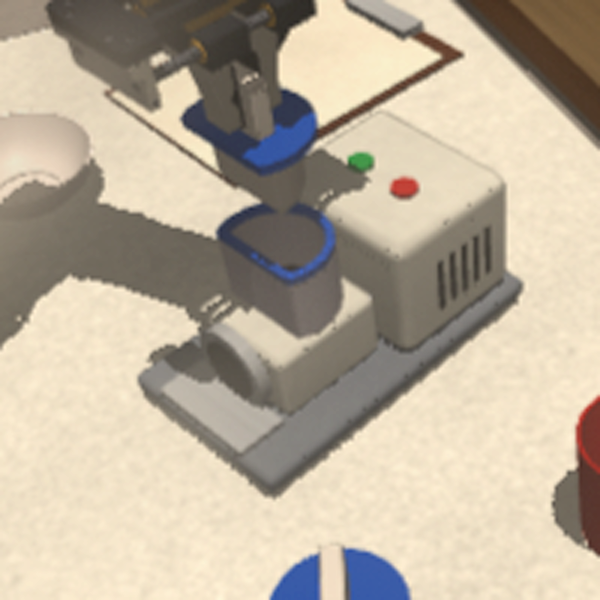

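move_arm(
  commands=[
    [[1.0, 0, 0, 0], [1.5, 0, 0, 0], [1.2, 0, 0, 0], [0.8, 0, 0, 0], [0.8, 0, 0, 0], [0.8, 0, 0, 0], [0, 0, 0, 0]],
  ],
)

```text
clock: 8.2
tool_pos: [0.56, 0.1976, 0.1993]
orientation: [8.8, 89.9, -151.9]
force: [-0.7, -0.3, -0.9]
opening: 0.0156
```

move_arm(
  commands=[
    [[0.7, 0, 0, 0], [0.7, 0, 0, 0], [0.6, 0, 0, 0], [0.6, 0, 0, 0], [0.5, 0, 0, 0], [0, 0, 0, 0], [0, 0, 0, 0]],
  ],
)

```text
clock: 8.9
tool_pos: [0.5606, 0.1979, 0.1696]
orientation: [75.9, 90.0, -84.8]
force: [-0.2, -0.3, -1.0]
opening: 0.0155
```

move_arm(
  commands=[
    [[0.1, 0, 0, 0], [0.1, 0, 0, 0], [0, 0, 0, 0], [0, 0, 0, 0]],
  ],
)

```text
clock: 9.3
tool_pos: [0.5605, 0.1979, 0.1677]
orientation: [-162.8, 90.0, 36.5]
force: [-0.3, 0.1, -1.9]
opening: 0.0161
```

move_arm(
  commands=[
    [[0, 0, 0, 0], [0, 0, 0, 0], [0, 0, 0, 0], [0, 0, 0, 0], [0, 0, 0, 0], [0, 0, 0, 0], [0, 0, 0, 0], [0, 0, 0, 0]],
  ],
  jaw=5.5,
)

```text
clock: 10.1
tool_pos: [0.5605, 0.1979, 0.1676]
orientation: [11.2, 90.0, -149.5]
force: [0.0, 0.1, 0.4]
opening: 0.0545
```

move_arm(
  commands=[
    [[-0.5, 0, 0, 0], [-1, 0, 0, 0], [-2, 0, 0, 0], [-3, 0, 0, 0], [-3, 0, 0, 0], [-3, 0, 0, 0], [-2, 0, 0, 0], [0, 0, 0, 0]],
  ],
)

```text
clock: 10.9
tool_pos: [0.5619, 0.1984, 0.3173]
orientation: [-171.5, 89.6, 27.8]
force: [-0.2, 1.0, 0.3]
opening: 0.0552
```

move_arm(
  commands=[
    [[0, 2, 3, 0], [0, 2, 3, 0], [0, 2, 3, 0], [0, 2, 3, 0], [0, 2, 2, 0], [0, 0, 0, 0], [0, 0, 0, 0]],
  ],
)

```text
clock: 11.6
tool_pos: [0.4613, 0.0568, 0.3131]
orientation: [-166.7, 89.9, 32.6]
force: [0.1, 0.2, -0.0]
opening: 0.0551
```

```bash
python3 - <<'E'
from fit import *
p,d=shot('side','side4'); q,e=shot('top','top4')
o=get_obs();print(o['tool_pos'],o['clock'],o['force'])
for n,D_ in(('side',d),('top',e)):
    X=cloud(n,D_); M=(D_>0)&(np.hypot(X[...,0]-.56,X[...,1]-.198)<.055)
    F=X[M&(X[...,2]>.195)&(X[...,2]<.215)]
    print(n,'fin',len(F),F.mean(0).round(4) if len(F) else '', cv2.minAreaRect((F[:,:2]*1000).astype(np.float32)) if len(F)>5 else '')
    G=X[M&(X[...,2]>.14)&(X[...,2]<.18)]; print('flange z',len(G),np.median(G[:,2]).round(4) if len(G) else '')
    for c,r in(((.4875,-.0645),'round'),):
        F=X[(D_>0)&(np.hypot(X[...,0]-c[0],X[...,1]-c[1])<.05)&(X[...,2]>.097)&(X[...,2]<.108)]; print(r,len(F),F.mean(0).round(4) if len(F) else '')
a=cv2.resize(p[60:260,120:320,::-1],(400,400),interpolation=2);b=cv2.resize(q[150:350,70:270,::-1],(400,400),interpolation=2)
cv2.imwrite('pics/c4.png',np.clip(np.hstack([a,b])*1.4,0,255).astype(np.uint8))
E
```

```text
[0.46174171 0.05764296 0.3126164 ] 11.7 [-0.13586403  0.36819404 -0.81381613]
side fin 128 [0.5559 0.1948 0.2005] ((556.1016845703125, 197.3656768798828), (16.307117462158203, 46.95542526245117), 20.51058006286621)
flange z 806 0.1577
round 172 [ 0.4865 -0.066   0.1014]
top fin 0  
flange z 452 0.1583
round 164 [ 0.4893 -0.0635  0.1022]
```

View pics/c4.png

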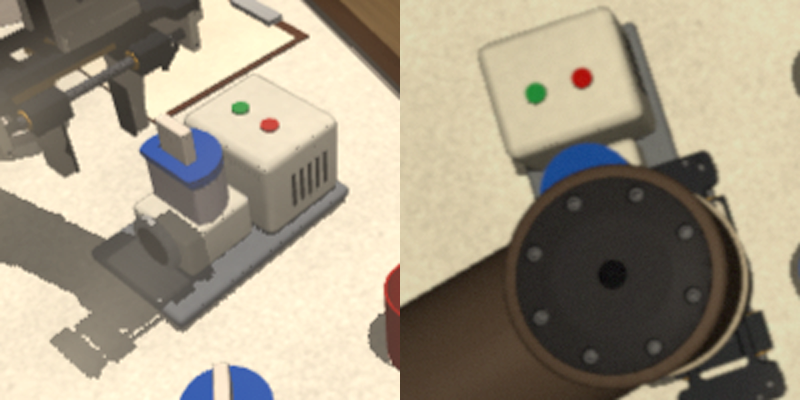

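```bash
python3 -c "
from h import *
print(close_job())"
```

```text
the job is handed in; nothing more can be done
None
```

The D-shaped pusher is in the grater's chute with its flange down on the rim. I released it, backed the gripper away and handed the job in at about 11.7 s; close_job gave no verdict. I gripped it by the fin, lifted it about 20 cm, turned it about 12° to match the chute's flat, and lowered it in with no measurable contact force.

**Final checks:**
- **Height:** the flange top reads 0.158 m in both cameras, which is what a fully seated flange should read (rim 0.150 m plus 8 mm).
- **Position:** in the side camera the fin's centre is about 3 mm from the fitted chute axis, against the 15 mm allowed.
- **Alignment:** the fin is turned 20.5°, and the chute's flat about 20°.
- **Round pusher:** it has not moved (within 1 mm in both cameras).
- **Red cup:** I did not measure it. The arm never came near it, and the part of it visible in the last picture is where it was.

**What disagreed:**
- The two cameras differ by 2–3 mm, about the stated calibration error.
- The chute's angle came out between 18.6° and 20.5° depending on method. A rougher fit on a partial view gave 26°, but it gave a similarly high 25° for the pusher's flange, so I took that as bias.
- The top camera's view of the fin was blocked by the arm at the end, so the final position and angle rest on the side camera alone.

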